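# Stack a tube and collar on the fixture mandrel and hang the arc screen

### The job

Set this joint up for TIG brazing: slide the steel tube over the upright brass mandrel of the fixture until it stands fully home on the seat, then slide the copper-coloured bronze collar over the mandrel nose until it lies flush on top of the tube, letting both down gently rather than dropping them. Then take the amber arc screen out of its rack, hook it over the flat rail well to one side of the mandrel, clear of the stacked parts, and slide it along the rail until it hangs centred on the mandrel. Let go of everything and leave the other things on the table where they are.

Things in the scene. Friction and masses are not known exactly. Their poses are not given: they have to be found in the camera images.
- fixture: Welding fixture, fixed to the table: grey base plate 140 x 140 x 15 mm, on it a round steel seat 62 mm across and 10 mm high, and upright in its middle the brass mandrel, 30 mm in diameter. Origin on the mandrel's axis at table level, z up; x points across to the rail (a yellow line on the plate marks +x), y runs parallel to the rail.
- mandrel_seat (a point): Centre of the seat's top face, on which the tube must stand: on the mandrel's axis, 25 mm above the table.
- mandrel_tip (a point): Top of the mandrel's nose, on its axis, 113 mm above the seat (138 mm above the table). The mandrel's last 15 mm narrow to 16 mm across.
- rail: Screen rail, fixed beyond the fixture: a steel flat bar on edge, 8 mm thick (x), 360 mm long (y), lower edge 155 mm above the table, on two red uprights at y = -120 and 120 mm that stay below the bar, flush with its face towards the mandrel. Origin at table level under the bar's middle, axes parallel to the fixture's; not centred on the mandrel.
- rail_top (a point): Middle of the rail's top edge, 200 mm above the table.
- tube_center (a point): Centre, half-way up, of the steel tube: 50 mm outside, 34 mm bore (2 mm clearance all round on the mandrel), 90 mm long, about 0.7 kg, standing on the table, z along the bore. Once home, the mandrel's nose stands 68 mm above this point (23 mm above the tube): grip its upper third so that the nose stays clear of the gripper's body.
- collar_center (a point): Centre, half-way up, of the copper-coloured bronze collar (a ring): 66 mm outside, 34 mm bore, 30 mm high, about 0.55 kg, lying flat on the table, z along the bore. When it is flush on the tube the nose ends 7 mm below its top.
- screen_grip (a point): Middle of the orange grip tab on top of the arc screen: 10 mm thick (x), 60 mm wide (y), 42 mm high. The tab is 203 mm above the screen's lower edge. The screen, about 0.35 kg, starts upright in the slot of its rack.
- screen: The arc screen: an amber pane in a dark frame 8 mm thick (x), 160 mm wide (y), 130 mm high, with two strap hooks 20 mm wide, 55 mm either side of its middle, on top. Origin at the middle of its lower edge, z up. The hook lips are on its +x side; the hooks' slot and the grip tab are centred 11 mm to +x of the frame's middle.
- screen_hook (a point): Upper end of the hooks' slot, mid-way between the hooks, 38 mm straight below screen_grip: it lies on the rail's top edge when the screen hangs. The slot, open below, is 14 mm wide (x) between the frame (-x) and the lips (+x); the lips reach 35 mm below this point, their last 10 mm flaring outwards. Lowered on, the frame passes the rail on its -x side.
- rack: The grey rack, fixed: a base 90 x 190 x 8 mm with two low walls, 45 mm above the table, forming a 10 mm slot along y in which the screen stands, 8 mm above the table. Origin at table level under the slot's middle.
- gel_tin: A blue-labelled round tin, 60 mm across and 62 mm high, origin under its base. Not part of the job: leave it.
- pliers: Pliers with red handles, 180 mm long. Leave them.
- brush: A wire brush, 220 mm long. Leave it.
- hammer: A hammer, 260 mm long. Leave it.
- box_section: A square steel offcut, 50 x 50 x 70 mm, standing. Leave it.
- magnet: A red and black welding magnet square, 90 mm long and high, standing. Leave it.
There are look-alikes about, which are no part of the job. What is shaped like the part that bears tube_center but purple, red or turquoise is not meant.

How it is judged (in metres and radians):
On the way, in this order (a step that is already met when the one before it is completed fails the run):
1. the tube is on the mandrel, fully home on the seat (horizontal distance between tube_center and mandrel_tip below 0.004 m and z of tube_center in the frame of fixture between 0.067 and 0.073 m and angle between tube_center's own z axis and vertical below 0.05 rad), for 0.2 s.
2. the collar is on the mandrel, flush on top of the tube (all of step 1 and horizontal distance between collar_center and mandrel_tip below 0.004 m and z of collar_center in the frame of fixture between 0.127 and 0.133 m and angle between collar_center's own z axis and vertical below 0.05 rad), for 0.2 s.
3. the screen is hooked on the rail at least 70 mm to one side of the mandrel (z of screen_hook in the frame of rail_top between -0.005 and 0.005 m and x of screen_hook in the frame of rail_top between -0.009 and 0.009 m and y of screen_hook in the frame of rail_top between -0.118 and 0.118 m and angle between screen_hook's own z axis and vertical below 0.15 rad and (y of screen_hook in the frame of fixture above 0.07 m or y of screen_hook in the frame of fixture below -0.07 m)), for 0.1 s.
At the end, for the whole second after the job is handed in: Tube home on the seat and collar flush on it, upright on the mandrel (heights within 3 mm, axes within 4 mm); screen hanging upright by its hooks on the rail (within 5 mm in height), its middle within 20 mm of the mandrel along the rail; all at rest and released (all of step 2 and z of screen_hook in the frame of rail_top between -0.005 and 0.005 m and x of screen_hook in the frame of rail_top between -0.009 and 0.009 m and y of screen_hook in the frame of rail_top between -0.118 and 0.118 m and angle between screen_hook's own z axis and vertical below 0.15 rad and y of screen_hook in the frame of fixture between -0.02 and 0.02 m and linear speed of each of tube, collar below 0.02 m/s and linear speed of screen below 0.03 m/s); the robot touches nothing.
It fails at once if the tube dropped or driven down the mandrel at more than 0.5 m/s (horizontal distance between tube_center and mandrel_tip below 0.006 m and z of tube_center in the frame of fixture below 0.183 m and linear speed of tube above 0.5 m/s).
It fails at once if the collar dropped or driven down the mandrel at more than 0.5 m/s (horizontal distance between collar_center and mandrel_tip below 0.006 m and z of collar_center in the frame of fixture below 0.153 m and linear speed of collar above 0.5 m/s).
It fails at once if the tube, the collar or the screen tipped over (angle between any of tube_center, collar_center, screen_hook's own z axis and vertical above 0.6 rad).
It fails at once if the screen lowered onto or lifted off the rail beside the mandrel (within 50 mm of it along the rail) instead of slid there (y of screen_hook in the frame of fixture between -0.05 and 0.05 m and x of screen_hook in the frame of rail_top between -0.04 and 0.04 m and z of screen_hook in the frame of rail_top between 0.012 and 0.06 m).
It fails at once if a bystander moved by more than 25 mm (distance of any of gel_tin, pliers, brush, hammer, box_section, magnet from where it was at the start of the episode above 0.025 m).
It also fails if it takes over 72 s, if anything falls off the work surface, if the arm or the gripper's body presses on something with over 40 N, if the wrist force passes 120 N, or if a joint passes its speed limit or range.

### The arm

A 7-joint arm with a two-finger parallel gripper is mounted at the origin on the work surface. World frame = base frame: x ahead of the robot, y to its left, z up, the work surface at z = 0. Lengths are in mm, angles in rad, forces in N, time in s.
With the tool pointing down it reaches from about 350 to 775 mm from the base axis. Payload 3.1 kg.
Tool frame: the origin (TCP) lies at the very end of the fingers, on their centre line; the grasp point (between the pads) lies 19 mm behind it (r.hold_point_z is the distance from the TCP to the grasp point, in mm); z points along the fingers, y is the line along which they close (so a half turn about z gives the same grasp; the last joint's range is limited). The gripper opens to 85 mm and grips with 20 to 120 N. Pads are 22 mm wide; open, the fingers measure 114 mm over their backs; the gripper's body (76 mm by 85 mm) begins 54 mm behind the grasp point. The pads swing forward as they close: fully open they stand 13 mm farther back than shut.
Start: joints at [1.076, 0.311, 0.014, 1.512, -0.004, 1.319, -0.027], TCP at [240.65, -494.575, 231.304] pointing down, gripper open.
Joint ranges: [-2.7, 2.7], [-0.3, 1.91], [-1.27, 1.3], [0.12, 2.57], [-1.44, 4.58], [0.2, 2.03], [-3.05, 3.05]. Speed limits (rad/s): [2.79, 2.79, 3.14, 3.14, 3.14, 3.14, 3.14].

### API

Orientations are given as a unit quaternion [w, x, y, z].
In Python, from rig import r gives the robot as it stands. The module is installed in compiled form; this text tells all that it offers.
- The arm moves only by the tool drive_tool, never from a script. Its argument "targets" is a list of rows, each an object with "dp": the shift along the tool's x, y, z in mm, a list of three; "turn": the turn, a rotation vector about the tool's x, y, z in degrees, a list of three; "jaw": the finger opening in mm, from 0 to 85.4. A call has 1 to 20 rows; each row shifts and turns the commanded pose from where the row before left it, along the tool's axes as they then stand; what a row does not reach is not made up. A row lasts 1/10 s, in which the tool goes at most 50 mm and 8.59 degrees, less where a joint would pass 70% of its speed; a pose out of reach is approached as far as the arm can. A call is refused whole if a number of a shift passes 50 or a number of a turn 8.59, either way. A call with a gripper value outside its range is refused whole. The fingers move at their own pace and stop on an object; "grip_force" is the grip in N (left out, the last holds). Time passes only in rows, so rows that do not move let the fingers close. It gives the time, the measured TCP pose, the force, the opening and the grip force at its end, in the units of the state.
- r.observe(): the state, without advancing time (a new reading comes with each control period).
- r.camera(name): name is "scene" or "top"; returns a dict with "color" (400x640x3 uint8, red, green, blue), "depth" (400x640 float32, mm along the optical axis (not along the pixel's ray), 0 where there is no reading), "mtx" (3x3 intrinsics, pixels), "k1" (the pictures are not rectified: a ray, as slopes to the right and down, at radius r is drawn at 1 + k1 r^2 times it, then the intrinsics apply), "world_to_cam" (4x4, takes a point from world to camera coordinates). Camera axes: x right, y down, z forward; pixel columns grow to the right and rows downward; lengths in mm; the calibration is good to about 2 mm. A picture is of the moment at which its call begins.
- r.close_job(): hands the job in; it is judged then, once.
Trained networks look in the newest picture that a camera, given by its name, has taken for a name from the list of things; names that differ only in an ending like _2 or _b are one class to them, and where a whole thing is asked for, a point or a joint stands for the part that bears it (a point fixed in the world has none). Each returns a list of dicts, best first, with "score" (0 to 1); they miss things now and then, are a little off and sometimes report something else, mostly with a low value. They report only what shows in the picture. A call takes as long as a camera call. They do not tell look-alikes from the thing itself.
- r.find_in(target, camera): "bbox" ([left, top, right, bottom] in pixels, round what is visible of it).
- r.pinpoint(target, camera): "position" ([column, row] in pixels: a listed point, or the origin of a listed thing).
The state is a dict: "time_s": time; "joint_positions": joint angles; "dq": joint speeds; "joint_torque": joint torques, N m; "tool_pos": TCP position; "eef_rot": TCP orientation; "ft_force": force on the tool from outside, world axes, zero at the start; "moment": the same for the moment, N m; "grip_width": finger opening in mm; "grip_force": force on a finger pad.
Only numpy, scipy, OpenCV 4.12 (cv2) and the standard library are available. Lean on these libraries where they do the work, as an engineer would, in place of code of your own. Each camera call takes 0.05 s, during which the arm holds its last target. There are 200 camera calls.

## Working session

There is one attempt and no reset: what is moved stays moved. The work goes in short steps, Python scripts to look and compute and a tool call to move; the robot and the scene stay as the last step left them, time stands still between calls to the robot, and variables do not carry over. Pictures are saved under pics/ and viewed, at most 10 in all, crops included, and the job is handed in when it is done.

Besides the shell and the picture viewer there is one more tool, called after ">>>" by a JSON object that holds its "op" and its "data". drive_tool: Moves the arm, as the interface text tells. Its arguments: {"type":"object","properties":{"targets":{"type":"array"},"grip_force":{"type":"number"}},"required":["targets"]}

```bash
mkdir -p pics && cat > h.py <<'E'
import numpy as np, cv2
from rig import r
def ray(c,px):
    K=c["mtx"];u=np.array([(px[0]-K[0,2])/K[0,0],(px[1]-K[1,2])/K[1,1]])
    x=u.copy()
    for _ in range(20): x=u/(1+c["k1"]*(x@x))
    return np.array([x[0],x[1],1.])
def world(c,px,depth):
    T=np.linalg.inv(c["world_to_cam"]);p=T[:3,:3]@(ray(c,px)*depth)+T[:3,3];return p
def atz(c,px,z):
    T=np.linalg.inv(c["world_to_cam"]);d=T[:3,:3]@ray(c,px);return T[:3,3]+d*(z-T[2,3])/d[2]
def cloud(c):
    h,w=c["depth"].shape;K=np.array(c["mtx"],float)
    vv,uu=np.mgrid[:h,:w];u=np.stack([(uu-K[0,2])/K[0,0],(vv-K[1,2])/K[1,1]],-1);x=u.copy()
    for _ in range(20): x=u/(1+c["k1"]*(x**2).sum(-1,keepdims=True))
    d=c["depth"][...,None];P=np.concatenate([x*d,d],-1)
    T=np.linalg.inv(c["world_to_cam"]);return P@T[:3,:3].T+T[:3,3]
E
python3 - <<'E'
from h import *
Z=dict(fixture=0,mandrel_seat=25,mandrel_tip=138,rail=0,rail_top=200,tube_center=45,collar_center=15,screen_grip=190,screen_hook=173,screen=8,rack=0,gel_tin=0,box_section=0,magnet=0)
Z["screen_grip"]=211
Z["screen_hook"]=173
for n in("top","scene"):
    c=r.camera(n);cv2.imwrite(f"pics/{n}0.png",c["color"][...,::-1])
    print(n,np.linalg.inv(c["world_to_cam"])[:3,[2,3]].round(2).tolist())
    for k,z in Z.items():
        for d in r.pinpoint(k,n)[:4]:
            print(k,round(d["score"],2),np.round(d["position"],1),atz(c,d["position"],z).round(1)[:2])
E
```

```text
top [[0.14, 346.86], [0.01, 5.05], [-0.99, 1654.45]]
fixture 0.77 [322.9 230.4] [476.   19.1]
mandrel_seat 0.6 [323.  224.5] [493.5  18. ]
mandrel_tip 0.87 [322.3 223.6] [486.2  19.1]
mandrel_tip 0.41 [321.8 222.5] [489.6  20.6]
mandrel_tip 0.37 [256.6 231.8] [467.  221.4]
mandrel_tip 0.3 [386.1 152.9] [ 701.9 -186.9]
rail 0.72 [447.8 236.2] [ 444.  -396.4]
rail 0.63 [324.9 227.5] [485.5  12.1]
rail_top 0.61 [308.7 184. ] [599.9  55.6]
tube_center 0.83 [415.8 160.9] [ 693.5 -295.7]
tube_center 0.8 [379.1 188.5] [ 604.7 -170. ]
tube_center 0.61 [413.8 191.6] [ 590.9 -283.3]
tube_center 0.45 [367.  211.5] [ 529.9 -127.1]
collar_center 0.67 [446.  239.2] [ 433.4 -386.2]
collar_center 0.6 [260.5 245.5] [431.  226.6]
screen_grip 0.77 [257.4 235. ] [451.8 208.8]
screen_grip 0.39 [393.5 240. ] [ 425.4 -186.9]
screen_hook 0.6 [250.7 234.2] [457.5 234.2]
screen 0.74 [257.9 244.8] [434.  236.1]
rack 0.61 [258.6 242.6] [441.6 234.8]
gel_tin 0.84 [393.3 237.4] [ 445.5 -214.7]
gel_tin 0.3 [259.3 247.6] [424.9 232.7]
box_section 0.57 [388.4 152.9] [ 733.9 -212.2]
box_section 0.23 [390.1 238.9] [ 4
[... 558 characters left out ...]
 0.76 [280.9 257.9] [ 614.4 -170.1]
tube_center 0.76 [258.2 294.5] [ 682.5 -304.3]
tube_center 0.7 [272.4 232.9] [ 510.5 -128. ]
tube_center 0.66 [249.2 269.1] [ 586.9 -272. ]
collar_center 0.71 [191.6 268. ] [ 443.8 -399.5]
screen_grip 0.71 [342.7 143.9] [458.2 226.6]
screen_hook 0.71 [301.4 212.8] [599.9 -71.3]
screen_hook 0.69 [342.8 153.8] [464.7 223. ]
screen_hook 0.62 [338.8 183.9] [574.4 106.3]
screen_hook 0.26 [226.5 312.9] [ 757.5 -439.9]
screen 0.87 [338.7 185.5] [446.9 226. ]
rack 0.81 [334.9 185.3] [430.2 221.7]
gel_tin 0.69 [348.3 277. ] [782.8 -32.4]
gel_tin 0.61 [239.5 239.6] [ 428.3 -210.7]
box_section 0.74 [294.2 297.4] [ 733.5 -211.2]
magnet 0.52 [411.  192.5] [644.5 413.8]
```

View pics/top0.png

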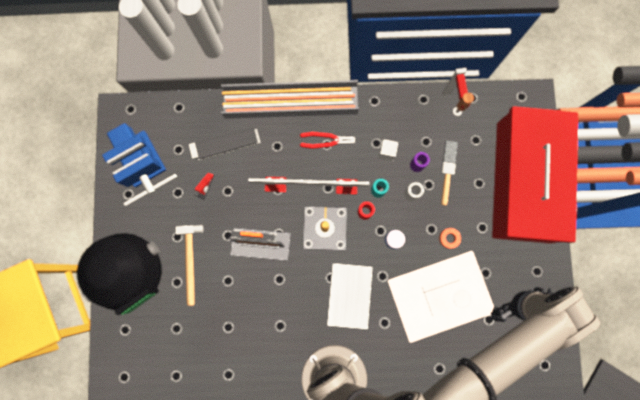

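View pics/scene0.png

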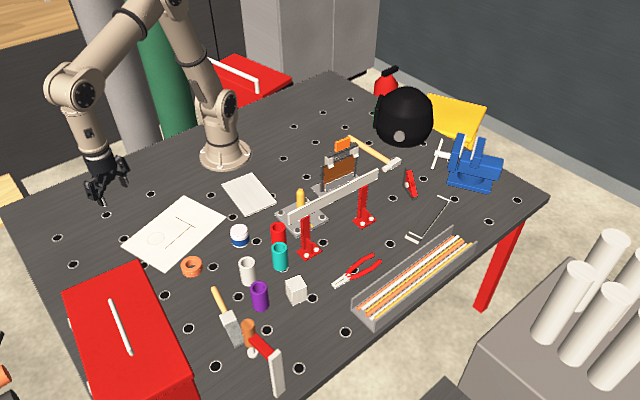

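The top view shows the steel (white-grey) tube at (416,190), the collar at (451,238), the mandrel at (324,226), the rail from (250,180) to (368,183) and the screen in its rack at (260,240). The red, turquoise and purple tubes are look-alikes. In the scene view the steel tube is at (248,269) and the collar at (191,267).

```bash
python3 - <<'E'
from h import *
cs={n:r.camera(n) for n in("top","scene")}
def sel(n,xy,rad,z0,z1):
    P=cloud(cs[n]);m=(np.hypot(P[...,0]-xy[0],P[...,1]-xy[1])<rad)&(P[...,2]>z0)&(P[...,2]<z1)&(cs[n]["depth"]>0)
    return P[m],cs[n]["color"][m]
for nm,xy,rad,z0,z1 in[("tube",(589,-278),40,75,105),("collar",(440,-395),48,20,42),("mandrel",(487,16),22,100,150),("seat",(487,16),34,18,33),("tab",(455,220),60,195,240),("fixture plate",(487,16),105,9,19)]:
    for n in cs:
        p,_=sel(n,xy,rad,z0,z1)
        if len(p)<4: print(nm,n,len(p));continue
        (rc,rs,ra)=cv2.minAreaRect(p[:,:2].astype(np.float32))
        (cc,cr)=cv2.minEnclosingCircle(p[:,:2].astype(np.float32))
        print(nm,n,len(p),"mean",p.mean(0).round(1),"z%",np.percentile(p[:,2],[5,50,95]).round(0),"rect",np.round(rc,1),np.round(rs,1),round(ra,1),"circ",np.round(cc,1),round(cr,1))
for n in cs:
    P=cloud(cs[n]);m=(P[...,2]>180)&(P[...,2]<215)&(abs(P[...,0]-605)<60)&(abs(P[...,1]-50)<260);p=P[m]
    v=cv2.fitLine(p[:,:2].astype(np.float32),cv2.DIST_HUBER,0,.01,.01).ravel()
    t=(p[:,:2]-v[2:])@v[:2];print("rail",n,len(p),p.mean(0).round(1),"dir",np.degrees(np.arctan2(v[1],v[0])).round(2),"pt",v[2:].round(1),np.percentile(t,[0,1,99,100]).round(0),"mid",(v[2:]+v[:2]*(t.max()+t.min())/2).round(1))
# yellow line on plate, colour centroids
for n in cs:
    c=cs[n];P=cloud(c);hsv=cv2.cvtColor(c["color"],cv2.COLOR_RGB2HSV)
    for nm,lo,hi,xy,rad,z in[("orange tab",(5,150,150),(18,255,255),(455,220),70,211),("collar",(3,100,80),(18,255,255),(440,-395),60,30)]:
        m=cv2.inRange(hsv,lo,hi)>0;m&=np.hypot(P[...,0]-xy[0],P[...,1]-xy[1])<rad
        p=P[m];vu=np.argwhere(m)
        if len(p)>3:
            px=vu.mean(0)[::-1];v=cv2.fitLine(p[:,:2].astype(np.float32),cv2.DIST_HUBER,0,.01,.01).ravel()
            print(nm,n,len(p),np.median(p,0).round(1),"px",px.round(1),"atz",atz(c,px,z).round(1),"dir",np.degrees(np.arctan2(v[1],v[0])).round(1))
big=np.hstack([cv2.resize(cs["top"]["color"][195:260,220:350],(780,390),interpolation=cv2.INTER_CUBIC)])
cv2.imwrite("pics/crop1.png",big[...,::-1])
s=r.observe();print(s["tool_pos"],s["eef_rot"],s["grip_width"])
E
```

```text
tube top 126 mean [ 589.4 -280.3   90.4] z% [80. 91. 97.] rect [ 589.1 -280.8] [47.2 48.7] 42.0 circ [ 589.2 -281.1] 25.5
tube scene 166 mean [ 594.8 -280.4   86.9] z% [78. 88. 94.] rect [ 592.  -279.2] [48.9 50.2] 74.7 circ [ 592.9 -279.7] 26.3
collar top 245 mean [ 436.2 -395.    31.3] z% [24. 32. 37.] rect [ 435.7 -395.6] [63.4 62.9] 35.7 circ [ 436.4 -396.5] 32.9
collar scene 254 mean [ 440.2 -398.3   29.4] z% [22. 30. 34.] rect [ 438.5 -397.7] [63.6 66.8] 40.8 circ [ 439.  -397.8] 34.7
mandrel top 78 mean [481.3  12.6 133. ] z% [115. 135. 143.] rect [481.6  12.5] [27.1 28.1] 1.0 circ [482.7  12.5] 15.0
mandrel scene 92 mean [490.7   9.9 122.8] z% [102. 124. 139.] rect [488.1  12.2] [27.4 28. ] 87.0 circ [486.5  12.8] 15.7
seat top 190 mean [483.4  16.   25.8] z% [20. 26. 31.] rect [487.1  16.6] [62.8 63.6] 88.3 circ [487.2  16.3] 33.7
seat scene 4 mean [505.    3.   22.3] z% [20. 23. 24.] rect [505.2  12.7] [46.8  2.2] 87.7 circ [505.5  12.7] 23.4
tab top 100 mean [452.7 221.8 224.8] z% [196. 230. 234.] rect [451.3 215.4] [78.7 14.1] 81.7 circ [451.8 215.3] 39.5
tab scene 142 me
[... 357 characters left out ...]
7
rail top 452 [607.   54.4 198.5] dir 86.42 pt [606.3  54. ] [-176. -173.  177.  181.] mid [606.5  56.6]
rail scene 590 [611.5  46.6 193. ] dir 86.47 pt [612.   47.6] [-170. -169.  188.  190.] mid [612.6  57.7]
orange tab top 80 [452.6 224.2 229.6] px [251.2 234.5] atz [453.7 226.8 211. ] dir 82.6
collar top 331 [ 436.6 -397.5   29.7] px [450.  237.9] atz [ 436.4 -396.    30. ] dir -87.0
orange tab scene 167 [458.5 226.1 208.8] px [341.8 148. ] atz [473.6 208.5 211. ] dir 82.8
collar scene 389 [ 447.6 -399.3   27.4] px [191.1 266.3] atz [ 449.  -400.8   30. ] dir -20.2
[ 240.69094466 -494.56094433  231.28549387] [1.55244112e-06 9.74465120e-01 2.24538925e-01 1.22607993e-05] 85.78384275976056
```

View pics/crop1.png

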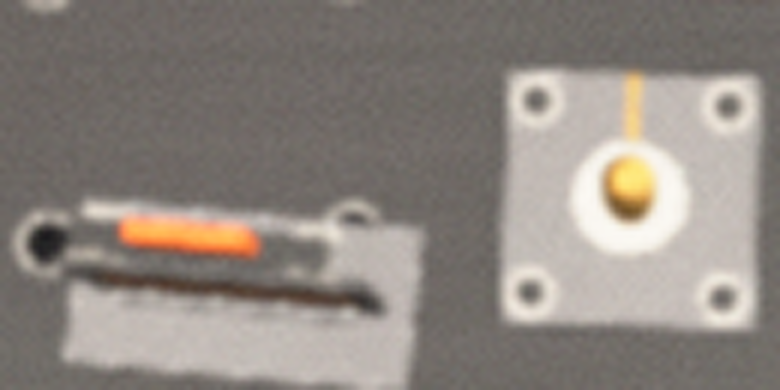

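>>> {"op": "drive_tool", "data": {"targets": [{"dp": [0, 0, 0], "turn": [0, 0, -8], "jaw": 85}, {"dp": [0, 0, 0], "turn": [0, 0, -8], "jaw": 85}, {"dp": [0, 0, 0], "turn": [0, 0, -8], "jaw": 85}, {"dp": [0, 0, 0], "turn": [0, 0, -8], "jaw": 85}, {"dp": [0, 0, 0], "turn": [0, 0, -8], "jaw": 85}, {"dp": [0, 0, 0], "turn": [0, 0, -8], "jaw": 85}, {"dp": [0, 0, 0], "turn": [0, 0, -8], "jaw": 85}, {"dp": [0, 0, 0], "turn": [0, 0, -8], "jaw": 85}, {"dp": [17, 28, 0], "turn": [0, 0, 0], "jaw": 85}, {"dp": [17, 28, 0], "turn": [0, 0, 0], "jaw": 85}, {"dp": [17, 28, 0], "turn": [0, 0, 0], "jaw": 85}, {"dp": [17, 28, 0], "turn": [0, 0, 0], "jaw": 85}, {"dp": [17, 28, 0], "turn": [0, 0, 0], "jaw": 85}, {"dp": [17, 28, 0], "turn": [0, 0, 0], "jaw": 85}, {"dp": [17, 28, 0], "turn": [0, 0, 0], "jaw": 85}, {"dp": [17, 28, 0], "turn": [0, 0, 0], "jaw": 85}, {"dp": [17, 28, 0], "turn": [0, 0, 0], "jaw": 85}, {"dp": [17, 28, 0], "turn": [0, 0, 0], "jaw": 85}, {"dp": [17, 28, 0], "turn": [0, 0, 0], "jaw": 85}, {"dp": [17, 28, 0], "turn": [0, 0, 0], "jaw": 85}], "grip_force": 60}}

```text
time_s: 3.6
tool_pos: [577.8, -290.3, 231.2]
eef_rot: [0.0, 0.708, 0.707, -0.0]
ft_force: [-0.4, 0.2, 0.0]
grip_width: 85.3
grip_force: 0.0
```

```bash
python3 - <<'E'
from h import *
s=r.observe();print(s["time_s"],s["tool_pos"],s["eef_rot"],s["ft_force"],r.hold_point_z,s["joint_positions"])
E
```

```text
3.6 [ 577.83479114 -290.28966519  231.22089577] [ 4.70726310e-05  7.07533867e-01  7.06679427e-01 -1.05706507e-04] [-0.41030635  0.1709534   0.04731181] 18.700000000000003 [ 0.61456913  0.53443874 -0.29424605  1.20233843  0.15009066  1.42549495
  0.33636447]
```

>>> {"op": "drive_tool", "data": {"targets": [{"dp": [5, 6, 0], "turn": [0, 0, 0], "jaw": 85}, {"dp": [5, 6.5, 10], "turn": [0, 0, 0], "jaw": 85}, {"dp": [0, 0, 25], "turn": [0, 0, 0], "jaw": 85}, {"dp": [0, 0, 30], "turn": [0, 0, 0], "jaw": 85}, {"dp": [0, 0, 30], "turn": [0, 0, 0], "jaw": 85}, {"dp": [0, 0, 30], "turn": [0, 0, 0], "jaw": 85}, {"dp": [0, 0, 25], "turn": [0, 0, 0], "jaw": 85}, {"dp": [0, 0, 17], "turn": [0, 0, 0], "jaw": 85}, {"dp": [0, 0, 8], "turn": [0, 0, 0], "jaw": 85}, {"dp": [0, 0, 0], "turn": [0, 0, 0], "jaw": 70}, {"dp": [0, 0, 0], "turn": [0, 0, 0], "jaw": 60}, {"dp": [0, 0, 0], "turn": [0, 0, 0], "jaw": 54}, {"dp": [0, 0, 0], "turn": [0, 0, 0], "jaw": 50}, {"dp": [0, 0, 0], "turn": [0, 0, 0], "jaw": 45}, {"dp": [0, 0, 0], "turn": [0, 0, 0], "jaw": 40}, {"dp": [0, 0, 0], "turn": [0, 0, 0], "jaw": 40}], "grip_force": 60}}

```text
time_s: 5.2
tool_pos: [590.8, -281.4, 58.1]
eef_rot: [0.002, 0.707, 0.707, 0.001]
ft_force: [1.1, -0.4, 5.9]
grip_width: 47.8
grip_force: 63.5
```

```bash
python3 - <<'E'
from h import *
s=r.observe();print(s["tool_pos"],s["ft_force"],s["moment"],r.hold_point_z,s["grip_width"],s["grip_force"])
c=r.camera("scene");im=c["color"]
cv2.imwrite("pics/s1.png",cv2.resize(im[150:330,150:390],(800,600),interpolation=cv2.INTER_CUBIC)[...,::-1])
E
```

```text
[ 590.82873467 -281.37869444   58.14029905] [ 1.06846644 -0.35496433  5.87535605] [-0.07018962  0.00214679 -0.08022699] 18.700000000000003 47.75602728172667 63.47107222303748
```

View pics/s1.png

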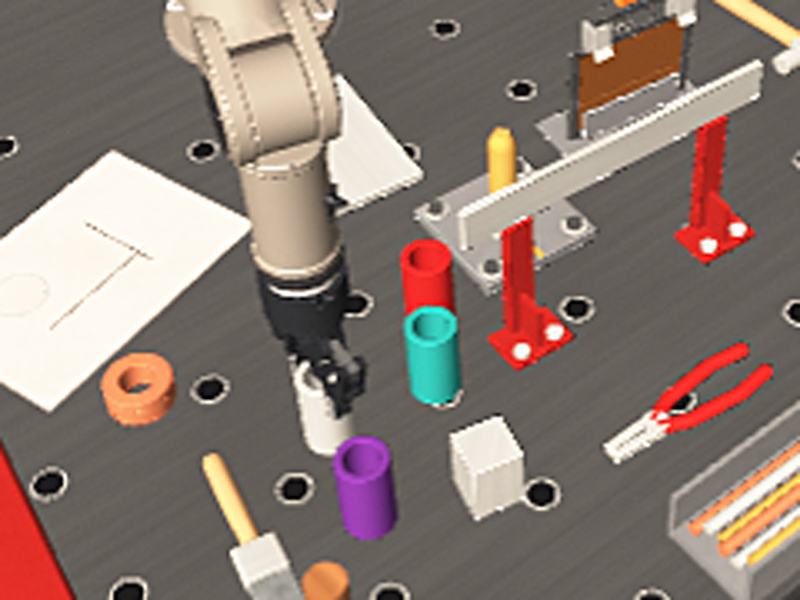

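>>> {"op": "drive_tool", "data": {"targets": [{"dp": [0, 0, -10], "turn": [0, 0, 0], "jaw": 40}, {"dp": [0, 0, -20], "turn": [0, 0, 0], "jaw": 40}, {"dp": [0, 0, -25], "turn": [0, 0, 0], "jaw": 40}, {"dp": [0, -15, -25], "turn": [0, 0, 0], "jaw": 40}, {"dp": [0, -25, -25], "turn": [0, 0, 0], "jaw": 40}, {"dp": [0, -26, -25], "turn": [0, 0, 0], "jaw": 40}, {"dp": [10, -25, -25], "turn": [0, 0, 0], "jaw": 40}, {"dp": [18, -15, -10], "turn": [0, 0, 0], "jaw": 40}, {"dp": [25, 0, 0], "turn": [0, 0, 0], "jaw": 40}, {"dp": [28, 0, 0], "turn": [0, 0, 0], "jaw": 40}, {"dp": [28, 0, 0], "turn": [0, 0, 0], "jaw": 40}, {"dp": [28, 0, 0], "turn": [0, 0, 0], "jaw": 40}, {"dp": [28, 0, 0], "turn": [0, 0, 0], "jaw": 40}, {"dp": [28, 0, 0], "turn": [0, 0, 0], "jaw": 40}, {"dp": [28, 0, 0], "turn": [0, 0, 0], "jaw": 40}, {"dp": [28, 0, 0], "turn": [0, 0, 0], "jaw": 40}, {"dp": [22, 0, 0], "turn": [0, 0, 0], "jaw": 40}, {"dp": [14, 0, 0], "turn": [0, 0, 0], "jaw": 40}, {"dp": [8, 0, 0], "turn": [0, 0, 0], "jaw": 40}, {"dp": [0, 0, 0], "turn": [0, 0, 0], "jaw": 40}]}}

```text
time_s: 7.25
tool_pos: [482.1, 13.4, 220.1]
eef_rot: [-0.001, 0.707, 0.708, -0.001]
ft_force: [-0.5, -0.1, -6.7]
grip_width: 47.8
grip_force: 64.1
```

```bash
python3 - <<'E'
from h import *
s=r.observe();print(s["tool_pos"],s["eef_rot"],s["ft_force"],s["moment"],s["grip_width"])
for n in("scene","top"):
    c=r.camera(n);P=cloud(c);im=c["color"]
    for z0,z1 in((80,150),(165,185),(185,240)):
        m=(np.hypot(P[...,0]-486,P[...,1]-13)<40)&(P[...,2]>z0)&(P[...,2]<z1);p=P[m].astype(np.float32)
        if len(p)>8: print(n,z0,len(p),p.mean(0).round(1),cv2.minAreaRect(p[:,:2]),np.percentile(p[:,1],[2,98]).round(1))
    if n=="scene": cv2.imwrite("pics/s2.png",cv2.resize(im[140:260,240:400],(800,600),interpolation=cv2.INTER_CUBIC)[...,::-1])
    for k,z in(("tube_center",None),("mandrel_tip",138)): print([(d["score"],np.round(d["position"],1).tolist()) for d in r.pinpoint(k,n)[:5]])
E
```

```text
[482.14919948  13.44946666 220.12486652] [-0.00139223  0.70650401  0.70770688 -0.0010573 ] [-0.53620447 -0.12847376 -6.69462998] [ 0.02755291  0.00583202 -0.01330792] 47.76328864347471Traceback (most recent call last):
  File "<stdin>", line 7, in <module>
cv2.error: OpenCV(4.12.0) /io/opencv/modules/imgproc/src/convhull.cpp:143: error: (-215:Assertion failed) total >= 0 && (depth == CV_32F || depth == CV_32S) in function 'convexHull'
```

```bash
python3 - <<'E'
from h import *
for n in("scene","top"):
    c=r.camera(n);P=cloud(c);im=c["color"]
    if n=="scene": cv2.imwrite("pics/s2.png",cv2.resize(im[140:260,240:400],(800,600),interpolation=cv2.INTER_CUBIC)[...,::-1])
    for z0,z1 in((80,150),(165,185),(185,240)):
        m=(np.hypot(P[...,0]-486,P[...,1]-13)<40)&(P[...,2]>z0)&(P[...,2]<z1);p=np.ascontiguousarray(P[m][:,:2],dtype=np.float32)
        if len(p)>8: print(n,z0,len(p),P[m].mean(0).round(1),cv2.minAreaRect(p),np.percentile(p[:,1],[2,98]).round(1))
    for k in("tube_center","mandrel_tip"): print([(round(d["score"],2),np.round(d["position"],1).tolist()) for d in r.pinpoint(k,n)[:5]])
s=r.observe();print(s["tool_pos"],s["joint_positions"])
E
```

```text
scene 80 121 [491.7   9.  113.4] ((489.064453125, 12.221192359924316), (29.00079345703125, 28.411054611206055), 65.60340118408203) [-1.2 24.8]
scene 165 72 [497.8   3.2 175.1] ((496.3305358886719, 4.683734893798828), (49.63834762573242, 30.490079879760742), 56.05270767211914) [-11.9  31.5]
scene 185 196 [494.5   1.8 214.3] ((486.17431640625, 7.0698394775390625), (38.755455017089844, 72.24266815185547), 88.92680358886719) [-11.7  25.7]
[(0.86, [280.3, 258.9]), (0.8, [275.2, 237.5]), (0.76, [299.6, 171.2]), (0.7, [259.3, 297.0])]
[(0.82, [299.0, 190.0]), (0.7, [294.4, 294.0])]
[(0.78, [418.8, 158.1]), (0.67, [380.8, 186.5]), (0.46, [365.1, 212.2])]
[(0.67, [252.1, 233.7]), (0.55, [258.8, 244.2])]
[483.58630376  11.18238825 221.18971794] [ 0.34886539  0.21489785 -0.48305891  1.68713561  0.10436916  1.26543265
 -0.15889065]
```

View pics/s2.png

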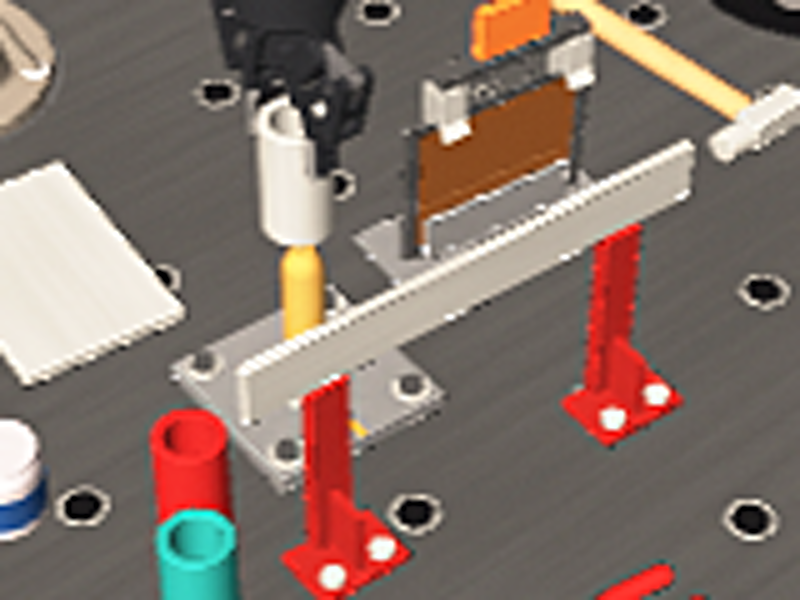

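>>> {"op": "drive_tool", "data": {"targets": [{"dp": [1, 1, 3], "turn": [0, 0, 0], "jaw": 40}, {"dp": [0, 0, 8], "turn": [0, 0, 0], "jaw": 40}, {"dp": [0, 0, 8], "turn": [0, 0, 0], "jaw": 40}, {"dp": [0, 0, 6], "turn": [0, 0, 0], "jaw": 40}, {"dp": [0, 0, 6], "turn": [0, 0, 0], "jaw": 40}, {"dp": [0, 0, 6], "turn": [0, 0, 0], "jaw": 40}, {"dp": [0, 0, 6], "turn": [0, 0, 0], "jaw": 40}, {"dp": [0, 0, 6], "turn": [0, 0, 0], "jaw": 40}, {"dp": [0, 0, 0], "turn": [0, 0, 0], "jaw": 40}, {"dp": [0, 0, 0], "turn": [0, 0, 0], "jaw": 40}]}}

```text
time_s: 8.6
tool_pos: [484.6, 13.2, 172.2]
eef_rot: [-0.0, 0.707, 0.707, -0.0]
ft_force: [0.5, -0.0, -6.9]
grip_width: 47.3
grip_force: 63.9
```

>>> {"op": "drive_tool", "data": {"targets": [{"dp": [0, 0, 6], "turn": [0, 0, 0], "jaw": 40}, {"dp": [0, 0, 8], "turn": [0, 0, 0], "jaw": 40}, {"dp": [0, 0, 10], "turn": [0, 0, 0], "jaw": 40}, {"dp": [0, 0, 10], "turn": [0, 0, 0], "jaw": 40}, {"dp": [0, 0, 10], "turn": [0, 0, 0], "jaw": 40}, {"dp": [0, 0, 10], "turn": [0, 0, 0], "jaw": 40}, {"dp": [0, 0, 10], "turn": [0, 0, 0], "jaw": 40}, {"dp": [0, 0, 8], "turn": [0, 0, 0], "jaw": 40}, {"dp": [0, 0, 6], "turn": [0, 0, 0], "jaw": 40}, {"dp": [0, 0, 4], "turn": [0, 0, 0], "jaw": 40}, {"dp": [0, 0, 0], "turn": [0, 0, 0], "jaw": 40}, {"dp": [0, 0, 0], "turn": [0, 0, 0], "jaw": 40}]}}

```text
time_s: 9.8
tool_pos: [485.0, 13.3, 90.5]
eef_rot: [0.0, 0.707, 0.707, 0.0]
ft_force: [-0.0, 0.4, -6.7]
grip_width: 48.0
grip_force: 63.9
```

>>> {"op": "drive_tool", "data": {"targets": [{"dp": [0, 0, 2], "turn": [0, 0, 0], "jaw": 40}, {"dp": [0, 0, 2], "turn": [0, 0, 0], "jaw": 40}, {"dp": [0, 0, 2], "turn": [0, 0, 0], "jaw": 40}, {"dp": [0, 0, 1], "turn": [0, 0, 0], "jaw": 40}, {"dp": [0, 0, 0], "turn": [0, 0, 0], "jaw": 40}, {"dp": [0, 0, 0], "turn": [0, 0, 0], "jaw": 40}]}}

```text
time_s: 10.4
tool_pos: [484.6, 13.2, 83.3]
eef_rot: [0.0, 0.707, 0.707, 0.0]
ft_force: [0.4, 0.1, -7.6]
grip_width: 48.1
grip_force: 64.2
```

>>> {"op": "drive_tool", "data": {"targets": [{"dp": [0, 0, 1], "turn": [0, 0, 0], "jaw": 40}, {"dp": [0, 0, 1], "turn": [0, 0, 0], "jaw": 40}, {"dp": [0, 0, 0], "turn": [0, 0, 0], "jaw": 40}, {"dp": [0, 0, 0], "turn": [0, 0, 0], "jaw": 40}]}}

```text
time_s: 10.8
tool_pos: [484.8, 13.3, 83.0]
eef_rot: [0.0, 0.707, 0.707, -0.0]
ft_force: [-5.1, 0.7, 6.2]
grip_width: 48.0
grip_force: 65.6
```

>>> {"op": "drive_tool", "data": {"targets": [{"dp": [0, 0, 0], "turn": [0, 0, 0], "jaw": 55}, {"dp": [0, 0, 0], "turn": [0, 0, 0], "jaw": 70}, {"dp": [0, 0, 0], "turn": [0, 0, 0], "jaw": 85}, {"dp": [0, 0, 0], "turn": [0, 0, 0], "jaw": 85}, {"dp": [0, 0, -15], "turn": [0, 0, 0], "jaw": 85}, {"dp": [0, 0, -30], "turn": [0, 0, 0], "jaw": 85}, {"dp": [0, 0, -30], "turn": [0, 0, 0], "jaw": 85}, {"dp": [-15, 0, -35], "turn": [0, 0, 0], "jaw": 85}, {"dp": [-35, -3, -10], "turn": [0, 0, 0], "jaw": 85}, {"dp": [-40, -5, 0], "turn": [0, 0, 0], "jaw": 85}, {"dp": [-40, -5, 0], "turn": [0, 0, 0], "jaw": 85}, {"dp": [-40, -5, 0], "turn": [0, 0, 0], "jaw": 85}, {"dp": [-40, -5, 0], "turn": [0, 0, 0], "jaw": 85}, {"dp": [-40, -5, 0], "turn": [0, 0, 0], "jaw": 85}, {"dp": [-40, -5, 0], "turn": [0, 0, 0], "jaw": 85}, {"dp": [-40, -5, 0], "turn": [0, 0, 0], "jaw": 85}, {"dp": [-40, -5, 0], "turn": [0, 0, 0], "jaw": 85}, {"dp": [-30, -4, 0], "turn": [0, 0, 0], "jaw": 85}, {"dp": [-10, 0, 0], "turn": [0, 0, 0], "jaw": 85}, {"dp": [0, 0, 0], "turn": [0, 0, 0], "jaw": 85}]}}

```text
time_s: 12.8
tool_pos: [436.6, -398.1, 200.7]
eef_rot: [-0.0, 0.708, 0.706, -0.0]
ft_force: [-0.4, 1.2, 0.6]
grip_width: 85.3
grip_force: 0.0
```

```bash
python3 - <<'E'
from h import *
ps=dict()
for n in("scene","top"):
    c=r.camera(n);P=cloud(c)
    for nm,xy,rad,z0,z1 in(("tube",(485,13),40,105,128),("nose",(485,13),17,128,145),("collar",(438,-397),48,20,42)):
        m=(np.hypot(P[...,0]-xy[0],P[...,1]-xy[1])<rad)&(P[...,2]>z0)&(P[...,2]<z1);p=np.ascontiguousarray(P[m][:,:2],dtype=np.float32)
        if len(p)>8: print(n,nm,len(p),P[m].mean(0).round(1),np.round(cv2.minAreaRect(p)[0],1),np.round(cv2.minAreaRect(p)[1],1))
s=r.observe();print(s["time_s"],s["tool_pos"],s["ft_force"])
E
```

```text
scene tube 109 [494.3   9.2 114.3] [490.2  11.7] [48.  45.2]
scene nose 41 [488.8  11.6 135.1] [488.2  13.4] [23.4 21.7]
scene collar 255 [ 440.1 -398.1   29.1] [ 438.2 -397.2] [64.3 66.9]
top tube 127 [483.6  13.  116.8] [485.   12.6] [46.8 47.1]
top nose 57 [482.1  12.6 135.7] [482.2  12.5] [24.1 24.2]
top collar 236 [ 435.9 -395.5   31.3] [ 436.1 -395.7] [63.5 62.1]
12.9 [ 438.33458156 -394.51630292  201.15591152] [0.18330883 0.66682701 0.26973373]
```

>>> {"op": "drive_tool", "data": {"targets": [{"dp": [-2, -1, 15], "turn": [0, 0, 0], "jaw": 85}, {"dp": [0, 0, 30], "turn": [0, 0, 0], "jaw": 85}, {"dp": [0, 0, 35], "turn": [0, 0, 0], "jaw": 85}, {"dp": [0, 0, 35], "turn": [0, 0, 0], "jaw": 85}, {"dp": [0, 0, 30], "turn": [0, 0, 0], "jaw": 85}, {"dp": [0, 0, 20], "turn": [0, 0, 0], "jaw": 85}, {"dp": [0, 0, 15], "turn": [0, 0, 0], "jaw": 85}, {"dp": [0, 0, 8], "turn": [0, 0, 0], "jaw": 85}, {"dp": [0, 0, 6], "turn": [0, 0, 0], "jaw": 85}, {"dp": [0, 0, 0], "turn": [0, 0, 0], "jaw": 85}, {"dp": [0, 0, 0], "turn": [0, 0, 0], "jaw": 85}]}}

```text
time_s: 14.0
tool_pos: [437.0, -399.2, 8.3]
eef_rot: [0.001, 0.707, 0.707, 0.0]
ft_force: [0.8, 0.4, 0.4]
grip_width: 85.4
grip_force: 0.0
```

>>> {"op": "drive_tool", "data": {"targets": [{"dp": [1, 0, 4], "turn": [0, 0, 0], "jaw": 85}, {"dp": [0, 0, 3], "turn": [0, 0, 0], "jaw": 78}, {"dp": [0, 0, 0], "turn": [0, 0, 0], "jaw": 72}, {"dp": [0, 0, 0], "turn": [0, 0, 0], "jaw": 67}, {"dp": [0, 0, 0], "turn": [0, 0, 0], "jaw": 62}, {"dp": [0, 0, 0], "turn": [0, 0, 0], "jaw": 57}, {"dp": [0, 0, 0], "turn": [0, 0, 0], "jaw": 56}, {"dp": [0, 0, 0], "turn": [0, 0, 0], "jaw": 56}]}}

```text
time_s: 14.8
tool_pos: [436.8, -397.9, 1.2]
eef_rot: [0.001, 0.707, 0.707, 0.0]
ft_force: [-0.1, 0.7, 5.3]
grip_width: 64.6
grip_force: 66.1
```

```bash
python3 - <<'E'
from h import *
s=r.observe();print(s["tool_pos"],s["ft_force"],s["moment"],s["grip_width"],s["grip_force"])
E
```

```text
[ 436.82974898 -397.8662975     1.16389222] [-0.1244527   0.67769654  5.27843477] [0.27807073 0.12407107 0.02343119] 64.62917307955972 66.08136311173439
```

>>> {"op": "drive_tool", "data": {"targets": [{"dp": [0, 0, -8], "turn": [0, 0, 0], "jaw": 56}, {"dp": [0, 0, -17], "turn": [0, 0, 0], "jaw": 56}, {"dp": [0, 0, -28], "turn": [0, 0, 0], "jaw": 56}, {"dp": [0, 0, -30], "turn": [0, 0, 0], "jaw": 56}, {"dp": [12, 0, -30], "turn": [0, 0, 0], "jaw": 56}, {"dp": [24, 4, -30], "turn": [0, 0, 0], "jaw": 56}, {"dp": [34, 4, -22], "turn": [0, 0, 0], "jaw": 56}, {"dp": [34, 5, 0], "turn": [0, 0, 0], "jaw": 56}, {"dp": [34, 5, 0], "turn": [0, 0, 0], "jaw": 56}, {"dp": [34, 5, 0], "turn": [0, 0, 0], "jaw": 56}, {"dp": [34, 5, 0], "turn": [0, 0, 0], "jaw": 56}, {"dp": [34, 5, 0], "turn": [0, 0, 0], "jaw": 56}, {"dp": [34, 5, 0], "turn": [0, 0, 0], "jaw": 56}, {"dp": [34, 5, 0], "turn": [0, 0, 0], "jaw": 56}, {"dp": [34, 4, 0], "turn": [0, 0, 0], "jaw": 56}, {"dp": [30, 1, 0], "turn": [0, 0, 0], "jaw": 56}, {"dp": [22, 0, 0], "turn": [0, 0, 0], "jaw": 56}, {"dp": [12, 0, 0], "turn": [0, 0, 0], "jaw": 56}, {"dp": [4, 0, 0], "turn": [0, 0, 0], "jaw": 56}, {"dp": [0, 0, 0], "turn": [0, 0, 0], "jaw": 56}]}}

```text
time_s: 16.8
tool_pos: [484.2, 11.4, 164.8]
eef_rot: [-0.0, 0.708, 0.707, -0.001]
ft_force: [-1.4, 0.1, -4.8]
grip_width: 64.4
grip_force: 67.8
```

```bash
python3 - <<'E'
from h import *
for i in range(4): c=r.camera("scene")
cv2.imwrite("pics/s3.png",cv2.resize(c["color"][150:240,255:345],(600,600),interpolation=cv2.INTER_CUBIC)[...,::-1])
s=r.observe();print(s["time_s"],s["tool_pos"],s["ft_force"],s["grip_width"])
P=cloud(c)
for z0,z1 in((60,112),(122,143),(160,200)):
    m=(np.hypot(P[...,0]-486,P[...,1]-13)<45)&(P[...,2]>z0)&(P[...,2]<z1);p=P[m];t=p[:,:2]@[.63,.77]
    print(z0,len(p),p.mean(0).round(1),t.mean().round(1),np.percentile(t,[1,50,99]).round(1))
E
```

```text
17.0 [484.62553257  10.30297569 165.13427076] [ 0.86863132 -0.03856782 -3.95313408] 64.86480938200293
60 114 [496.5   3.8  96.8] 315.7 [293.3 314.4 341.6]
122 41 [491.1   9.1 130.2] 316.5 [302.9 315.5 328.5]
160 250 [489.2  -0.8 186. ] 307.6 [283.4 306.4 344.6]
```

View pics/s3.png

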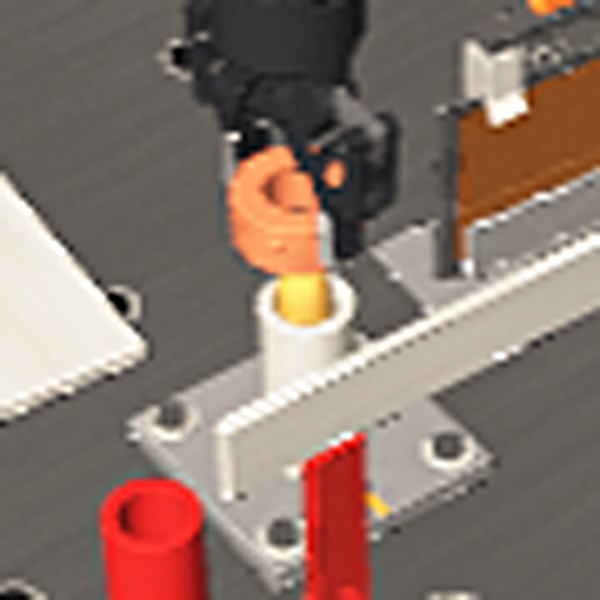

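>>> {"op": "drive_tool", "data": {"targets": [{"dp": [2, 0, 0], "turn": [0, 0, 0], "jaw": 56}, {"dp": [0, 0, 4], "turn": [0, 0, 0], "jaw": 56}, {"dp": [0, 0, 5], "turn": [0, 0, 0], "jaw": 56}, {"dp": [0, 0, 5], "turn": [0, 0, 0], "jaw": 56}, {"dp": [0, 0, 5], "turn": [0, 0, 0], "jaw": 56}, {"dp": [0, 0, 5], "turn": [0, 0, 0], "jaw": 56}, {"dp": [0, 0, 4], "turn": [0, 0, 0], "jaw": 56}, {"dp": [0, 0, 4], "turn": [0, 0, 0], "jaw": 56}, {"dp": [0, 0, 0], "turn": [0, 0, 0], "jaw": 56}, {"dp": [0, 0, 0], "turn": [0, 0, 0], "jaw": 56}]}}

```text
time_s: 18.0
tool_pos: [484.7, 14.2, 133.3]
eef_rot: [-0.0, 0.707, 0.707, -0.0]
ft_force: [0.0, 0.4, -4.3]
grip_width: 64.9
grip_force: 67.8
```

>>> {"op": "drive_tool", "data": {"targets": [{"dp": [0, 0, 2], "turn": [0, 0, 0], "jaw": 56}, {"dp": [0, 0, 3], "turn": [0, 0, 0], "jaw": 56}, {"dp": [0, 0, 3], "turn": [0, 0, 0], "jaw": 56}, {"dp": [0, 0, 3], "turn": [0, 0, 0], "jaw": 56}, {"dp": [0, 0, 2], "turn": [0, 0, 0], "jaw": 56}, {"dp": [0, 0, 0], "turn": [0, 0, 0], "jaw": 56}, {"dp": [0, 0, 0], "turn": [0, 0, 0], "jaw": 56}]}}

```text
time_s: 18.7
tool_pos: [484.6, 14.2, 120.2]
eef_rot: [-0.0, 0.707, 0.707, -0.0]
ft_force: [0.5, 0.6, -3.6]
grip_width: 64.2
grip_force: 67.8
```

>>> {"op": "drive_tool", "data": {"targets": [{"dp": [0, 0, 1], "turn": [0, 0, 0], "jaw": 56}, {"dp": [0, 0, 1], "turn": [0, 0, 0], "jaw": 56}, {"dp": [0, 0, 1], "turn": [0, 0, 0], "jaw": 56}, {"dp": [0, 0, 1], "turn": [0, 0, 0], "jaw": 56}, {"dp": [0, 0, 1], "turn": [0, 0, 0], "jaw": 56}, {"dp": [0, 0, 0], "turn": [0, 0, 0], "jaw": 56}, {"dp": [0, 0, 0], "turn": [0, 0, 0], "jaw": 56}]}}

```text
time_s: 19.4
tool_pos: [484.8, 14.3, 116.1]
eef_rot: [0.0, 0.707, 0.707, 0.0]
ft_force: [-3.1, -1.2, 5.3]
grip_width: 64.4
grip_force: 68.7
```

>>> {"op": "drive_tool", "data": {"targets": [{"dp": [0, 0, 0], "turn": [0, 0, 0], "jaw": 70}, {"dp": [0, 0, 0], "turn": [0, 0, 0], "jaw": 80}, {"dp": [0, 0, 0], "turn": [0, 0, 0], "jaw": 85}, {"dp": [0, 0, 0], "turn": [0, 0, 0], "jaw": 85}, {"dp": [0, 0, -15], "turn": [0, 0, 0], "jaw": 85}, {"dp": [0, 0, -30], "turn": [0, 0, 0], "jaw": 85}, {"dp": [0, 0, -35], "turn": [0, 0, 0], "jaw": 85}, {"dp": [0, 0, -35], "turn": [0, 0, 0], "jaw": 85}, {"dp": [15, 0, -30], "turn": [0, 0, 0], "jaw": 85}, {"dp": [28, -3, -15], "turn": [0, 0, 0], "jaw": 85}, {"dp": [35, -5, -5], "turn": [0, 0, 0], "jaw": 85}, {"dp": [35, -5, 0], "turn": [0, 0, 0], "jaw": 85}, {"dp": [35, -7, 0], "turn": [0, 0, 0], "jaw": 85}, {"dp": [30, -5, 0], "turn": [0, 0, 0], "jaw": 85}, {"dp": [20, -5, 0], "turn": [0, 0, 0], "jaw": 85}, {"dp": [12, 0, 0], "turn": [0, 0, 0], "jaw": 80}, {"dp": [0, 0, 0], "turn": [0, 0, 7.3], "jaw": 80}, {"dp": [0, 0, 0], "turn": [0, 0, 0], "jaw": 80}]}}

```text
time_s: 21.2
tool_pos: [455.3, 223.9, 280.1]
eef_rot: [0.0, 0.751, 0.66, -0.0]
ft_force: [-0.4, -0.5, -0.3]
grip_width: 80.0
grip_force: 0.0
```

```bash
python3 - <<'E'
from h import *
for n in("top","scene"):
    c=r.camera(n);P=cloud(c);hsv=cv2.cvtColor(c["color"],cv2.COLOR_RGB2HSV)
    m=(cv2.inRange(hsv,(5,150,150),(18,255,255))>0)&(np.hypot(P[...,0]-455,P[...,1]-222)<60)&(P[...,2]>170);p=P[m]
    if len(p): print(n,"tab",len(p),p.mean(0).round(1),np.percentile(p,[2,98],0).round(1).tolist())
    m=(np.hypot(P[...,0]-450,P[...,1]-222)<110)&(P[...,2]>180)&(P[...,2]<192);p=np.ascontiguousarray(P[m][:,:2],dtype=np.float32)
    if len(p)>5:print("hooks",len(p),np.round(cv2.minAreaRect(p)[0],1),cv2.minAreaRect(p)[1:])
    m=(np.hypot(P[...,0]-485,P[...,1]-13)<45)&(P[...,2]>137)&(P[...,2]<165);p=np.ascontiguousarray(P[m][:,:2],dtype=np.float32)
    if len(p)>5:print("collar",len(p),P[m].mean(0).round(1),np.round(cv2.minAreaRect(p)[0],1),cv2.minAreaRect(p)[1:])
    print([(round(d["score"],2),atz(c,d["position"],211).round(1)) for d in r.pinpoint("screen_grip",n)[:2]])
cv2.imwrite("pics/s4.png",cv2.resize(c["color"][100:220,260:400],(700,600),interpolation=cv2.INTER_CUBIC)[...,::-1])
s=r.observe();print(s["time_s"],s["tool_pos"],s["eef_rot"])
E
```

```text
top tab 16 [449.7 199.6 224. ] [[445.8, 195.6, 202.9], [453.1, 204.5, 234.4]]
hooks 78 [448.3 185.7] ((47.66681671142578, 18.580795288085938), 83.52465057373047)
collar 300 [483.6  14.2 145.9] [483.8  13.9] ((61.23396301269531, 61.36421585083008), 88.54959106445312)
[(0.48, array([458.2, 218.7, 211. ])), (0.41, array([471.8,  16.6, 211. ]))]
scene tab 145 [459.  224.4 211.6] [[449.6, 196.4, 190.0], [466.1, 256.5, 231.4]]
hooks 137 [457.5 226.4] ((130.78579711914062, 24.849979400634766), 83.34010314941406)
collar 203 [488.9  13.9 143.9] [487.9  15.3] ((63.03431701660156, 68.22545623779297), 88.37105560302734)
[(0.94, array([470.8, 217.6, 211. ]))]
21.4 [455.25428186 223.37388997 280.21518397] [ 1.89336765e-04  7.51005210e-01  6.60296241e-01 -1.11509650e-04]
```

View pics/s4.png

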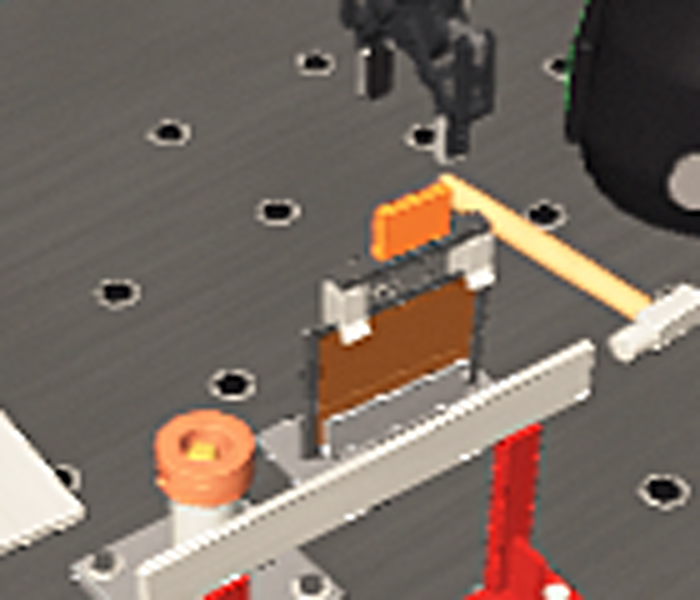

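>>> {"op": "drive_tool", "data": {"targets": [{"dp": [2.5, -1, 8], "turn": [0, 0, 0], "jaw": 70}, {"dp": [0, 0, 20], "turn": [0, 0, 0], "jaw": 60}, {"dp": [0, 0, 25], "turn": [0, 0, 0], "jaw": 50}, {"dp": [0, 0, 20], "turn": [0, 0, 0], "jaw": 45}, {"dp": [0, 0, 13], "turn": [0, 0, 0], "jaw": 40}, {"dp": [0, 0, 0], "turn": [0, 0, 0], "jaw": 30}, {"dp": [0, 0, 0], "turn": [0, 0, 0], "jaw": 22}, {"dp": [0, 0, 0], "turn": [0, 0, 0], "jaw": 16}, {"dp": [0, 0, 0], "turn": [0, 0, 0], "jaw": 12}, {"dp": [0, 0, 0], "turn": [0, 0, 0], "jaw": 8}, {"dp": [0, 0, 0], "turn": [0, 0, 0], "jaw": 2}, {"dp": [0, 0, 0], "turn": [0, 0, 0], "jaw": 2}, {"dp": [0, 0, 0], "turn": [0, 0, 0], "jaw": 2}], "grip_force": 80}}

```text
time_s: 22.7
tool_pos: [452.4, 227.7, 195.7]
eef_rot: [-0.001, 0.751, 0.661, -0.001]
ft_force: [-4.5, -0.7, 6.4]
grip_width: 9.0
grip_force: 77.9
```

```bash
python3 - <<'E'
from h import *
s=r.observe();print(s["time_s"],s["tool_pos"],s["eef_rot"],s["ft_force"],s["moment"],s["grip_width"])
E
```

```text
22.7 [452.44950717 227.66160804 195.69058719] [-0.0009401   0.75055407  0.66080788 -0.00080598] [-4.53231222 -0.74398555  6.39004351] [0.0272414  1.56879995 0.22369096] 8.979304059041407
```

>>> {"op": "drive_tool", "data": {"targets": [{"dp": [0, 0, -6], "turn": [0, 0, 0], "jaw": 2}, {"dp": [0, 0, -12], "turn": [0, 0, 0], "jaw": 2}, {"dp": [0, 0, -18], "turn": [0, 0, 0], "jaw": 2}, {"dp": [0, 0, -20], "turn": [0, 0, 0], "jaw": 2}, {"dp": [0, 0, -16], "turn": [0, 0, 0], "jaw": 2}, {"dp": [0, 0, -8], "turn": [0, 0, 0], "jaw": 2}, {"dp": [0, 0, -2], "turn": [0, 0, -3.75], "jaw": 2}, {"dp": [0, 10, 0], "turn": [0, 0, 0], "jaw": 2}, {"dp": [0, 20, 0], "turn": [0, 0, 0], "jaw": 2}, {"dp": [0, 25, 0], "turn": [0, 0, 0], "jaw": 2}, {"dp": [0, 25, 0], "turn": [0, 0, 0], "jaw": 2}, {"dp": [0, 25, 0], "turn": [0, 0, 0], "jaw": 2}, {"dp": [-10, 20, 0], "turn": [0, 0, 0], "jaw": 2}, {"dp": [-20, 10, 0], "turn": [0, 0, 0], "jaw": 2}, {"dp": [-20, 5, 0], "turn": [0, 0, 0], "jaw": 2}, {"dp": [-20, 0, 0], "turn": [0, 0, 0], "jaw": 2}, {"dp": [-20, 0, 0], "turn": [0, 0, 0], "jaw": 2}, {"dp": [-15, 0, 0], "turn": [0, 0, 0], "jaw": 2}, {"dp": [-6, 0, 0], "turn": [0, 0, 0], "jaw": 2}, {"dp": [0, 0, 0], "turn": [0, 0, 0], "jaw": 2}]}}

```text
time_s: 24.7
tool_pos: [587.3, 106.0, 276.0]
eef_rot: [0.0, 0.73, 0.684, -0.0]
ft_force: [0.0, -0.2, -3.3]
grip_width: 8.8
grip_force: 78.4
```

```bash
python3 - <<'E'
from h import *
n0=np.array([.998,-.062]);u=np.array([.062,.998])
for i in range(2): r.camera("scene")
for n in("top","scene"):
    c=r.camera(n);P=cloud(c);hsv=cv2.cvtColor(c["color"],cv2.COLOR_RGB2HSV)
    m=(cv2.inRange(hsv,(5,150,150),(18,255,255))>0)&(np.hypot(P[...,0]-585,P[...,1]-115)<80)&(P[...,2]>240);p=P[m]
    if len(p): print(n,"tab",len(p),p.mean(0).round(1),np.percentile(p[:,:2]@n0,[2,50,98]).round(1),np.percentile(p[:,:2]@u,[2,50,98]).round(1))
    for y0,y1 in((-110,-20),(-110,180)):
        for z0,z1 in((160,190),(193,210)):
            m=(abs(P[...,0]-606)<25)&(P[...,1]>y0)&(P[...,1]<y1)&(P[...,2]>z0)&(P[...,2]<z1);p=P[m];q=p[:,:2]@n0
            if len(p)>5: print(n,"rail",y0,z0,len(p),np.percentile(q,[3,25,50,75,97]).round(1))
    print("hook",[(round(d["score"],2),atz(c,d["position"],253).round(1)) for d in r.pinpoint("screen_hook",n)[:2]])
s=r.observe();print(s["time_s"],s["tool_pos"],np.array(s["tool_pos"])[:2]@n0,np.array(s["tool_pos"])[:2]@u,s["eef_rot"],s["ft_force"],s["moment"],s["grip_width"])
cv2.imwrite("pics/s5.png",cv2.resize(c["color"][100:240,260:420],(800,600),interpolation=cv2.INTER_CUBIC)[...,::-1])
E
```

```text
top rail -110 160 48 [598.9 599.3 599.8 600.2 601. ]
top rail -110 193 98 [599.1 600.4 602.2 605.  607.5]
top rail -110 160 85 [598.9 599.3 599.8 600.3 600.9]
top rail -110 193 175 [599.1 600.7 602.3 605.1 607.8]
hook []
scene tab 87 [590.2  96.  290. ] [575.1 582.9 599.4] [114.5 126.8 172.9]
scene rail -110 160 172 [604.7 607.  608.5 609.7 611.2]
scene rail -110 193 88 [600.8 604.8 607.2 609.3 611.1]
scene rail -110 160 511 [604.5 607.2 608.5 609.6 611.7]
scene rail -110 193 265 [599.8 604.  607.  608.7 611.6]
hook [(0.68, array([589.8,  96.6, 253. ]))]
25.0 [586.6875618  108.67759389 276.33553953] 578.776175852113 144.83486753375246 [-2.23840424e-04  7.28256967e-01  6.85304076e-01  2.51984995e-04] [-0.06414615 -0.09023263 -2.43968997] [-0.03553908 -0.05614782  0.03724552] 9.138542590054204
```

View pics/s5.png

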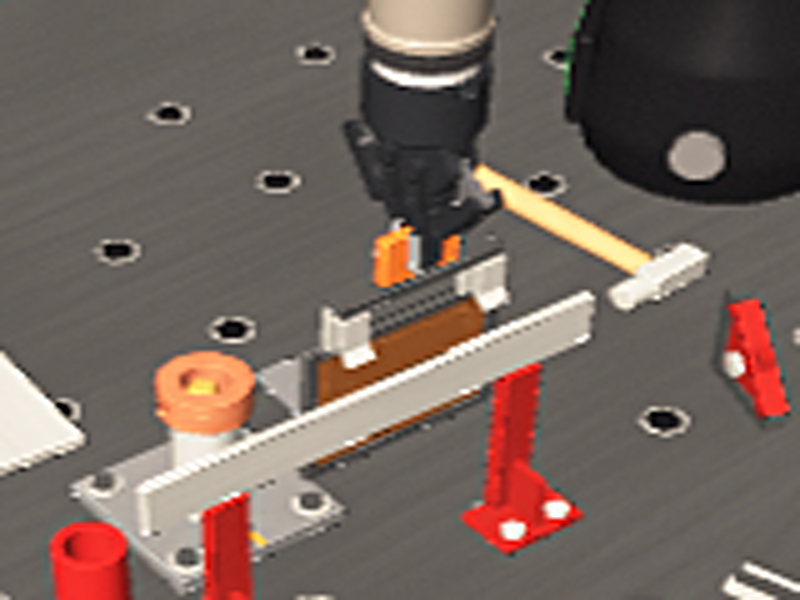

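>>> {"op": "drive_tool", "data": {"targets": [{"dp": [0, 6, 0], "turn": [0, 0, 0], "jaw": 2}, {"dp": [0, 9, 0], "turn": [0, 0, 0], "jaw": 2}, {"dp": [0, 6, 0], "turn": [0, 0, 0], "jaw": 2}, {"dp": [0, 4, 0], "turn": [0, 0, 0], "jaw": 2}, {"dp": [0, 0, 5], "turn": [0, 0, 0], "jaw": 2}, {"dp": [0, 0, 5], "turn": [0, 0, 0], "jaw": 2}, {"dp": [0, 0, 4], "turn": [0, 0, 0], "jaw": 2}, {"dp": [0, 0, 0], "turn": [0, 0, 0], "jaw": 2}, {"dp": [0, 0, 0], "turn": [0, 0, 0], "jaw": 2}]}}

```text
time_s: 25.9
tool_pos: [611.6, 105.6, 262.2]
eef_rot: [-0.0, 0.729, 0.685, -0.0]
ft_force: [0.3, -0.4, -2.4]
grip_width: 9.0
grip_force: 78.1
```

```bash
python3 - <<'E'
from h import *
n0=np.array([.998,-.062]);u=np.array([.062,.998])
s=r.observe();p=np.array(s["tool_pos"]);print(s["time_s"],p,p[:2]@n0,p[:2]@u,s["eef_rot"],s["ft_force"],s["moment"])
c=r.camera("scene");cv2.imwrite("pics/s6.png",cv2.resize(c["color"][140:210,310:380],(600,600),interpolation=cv2.INTER_CUBIC)[...,::-1])
E
```

```text
25.9 [611.56824635 105.6470184  262.18138147] 603.7949947118698 143.352955634557 [-4.35437878e-05  7.28944089e-01  6.84573205e-01 -2.01139679e-04] [ 0.27389769 -0.44072891 -2.3612411 ] [-0.02620652 -0.0306445  -0.00390397]
```

View pics/s6.png

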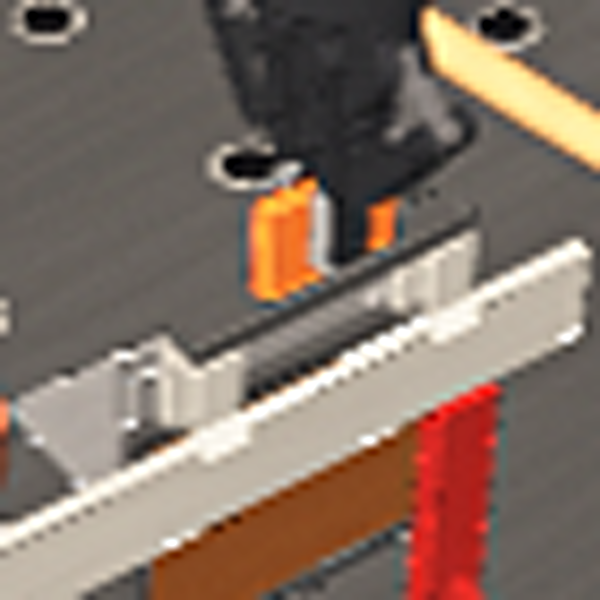

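>>> {"op": "drive_tool", "data": {"targets": [{"dp": [0, 0, 4], "turn": [0, 0, 0], "jaw": 2}, {"dp": [0, 0, 4], "turn": [0, 0, 0], "jaw": 2}, {"dp": [0, 0, 4], "turn": [0, 0, 0], "jaw": 2}, {"dp": [0, 0, 4], "turn": [0, 0, 0], "jaw": 2}, {"dp": [0, 0, 0], "turn": [0, 0, 0], "jaw": 2}, {"dp": [0, 0, 0], "turn": [0, 0, 0], "jaw": 2}]}}

```text
time_s: 26.55
tool_pos: [611.8, 105.6, 246.1]
eef_rot: [-0.0, 0.729, 0.685, -0.0]
ft_force: [0.1, -0.0, -1.5]
grip_width: 8.6
grip_force: 78.1
```

>>> {"op": "drive_tool", "data": {"targets": [{"dp": [0, 0, 4], "turn": [0, 0, 0], "jaw": 2}, {"dp": [0, 0, 5], "turn": [0, 0, 0], "jaw": 2}, {"dp": [0, 0, 5], "turn": [0, 0, 0], "jaw": 2}, {"dp": [0, 0, 4], "turn": [0, 0, 0], "jaw": 2}, {"dp": [0, 0, 2], "turn": [0, 0, 0], "jaw": 2}, {"dp": [0, 0, 1], "turn": [0, 0, 0], "jaw": 2}, {"dp": [0, 0, 0], "turn": [0, 0, 0], "jaw": 2}, {"dp": [0, 0, 0], "turn": [0, 0, 0], "jaw": 2}]}}

```text
time_s: 27.35
tool_pos: [612.0, 105.8, 225.5]
eef_rot: [0.0, 0.729, 0.685, 0.0]
ft_force: [0.3, -0.6, -2.9]
grip_width: 8.9
grip_force: 78.3
```

>>> {"op": "drive_tool", "data": {"targets": [{"dp": [0, 0, 1], "turn": [0, 0, 0], "jaw": 2}, {"dp": [0, 0, 1], "turn": [0, 0, 0], "jaw": 2}, {"dp": [0, 0, 1], "turn": [0, 0, 0], "jaw": 2}, {"dp": [0, 0, 1], "turn": [0, 0, 0], "jaw": 2}, {"dp": [0, 0, 0], "turn": [0, 0, 0], "jaw": 2}, {"dp": [0, 0, 0], "turn": [0, 0, 0], "jaw": 2}]}}

```text
time_s: 27.95
tool_pos: [611.9, 105.7, 223.0]
eef_rot: [0.001, 0.729, 0.684, 0.001]
ft_force: [-2.3, -2.0, 4.9]
grip_width: 9.0
grip_force: 79.4
```

>>> {"op": "drive_tool", "data": {"targets": [{"dp": [-4, 0, -0.5], "turn": [0, 0, 0], "jaw": 2}, {"dp": [-8, 0, 0], "turn": [0, 0, 0], "jaw": 2}, {"dp": [-9, 0, 0], "turn": [0, 0, 0], "jaw": 2}, {"dp": [-9, 0, 0], "turn": [0, 0, 0], "jaw": 2}, {"dp": [-9, 0, 0], "turn": [0, 0, 0], "jaw": 2}, {"dp": [-9, 0, 0], "turn": [0, 0, 0], "jaw": 2}, {"dp": [-9, 0, 0], "turn": [0, 0, 0], "jaw": 2}, {"dp": [-9, 0, 0], "turn": [0, 0, 0], "jaw": 2}, {"dp": [-9, 0, 0], "turn": [0, 0, 0], "jaw": 2}, {"dp": [-9, 0, 0], "turn": [0, 0, 0], "jaw": 2}, {"dp": [-8, 0, 0], "turn": [0, 0, 0], "jaw": 2}, {"dp": [-5, 0, 0], "turn": [0, 0, 0], "jaw": 2}, {"dp": [-2, 0, 0], "turn": [0, 0, 0], "jaw": 2}, {"dp": [0, 0, 0], "turn": [0, 0, 0], "jaw": 2}, {"dp": [0, 0, 0], "turn": [0, 0, 0], "jaw": 2}]}}

```text
time_s: 29.45
tool_pos: [606.4, 6.4, 222.9]
eef_rot: [0.001, 0.729, 0.684, 0.001]
ft_force: [0.3, 2.3, 5.5]
grip_width: 8.9
grip_force: 79.6
```

```bash
python3 - <<'E'
from h import *
n0=np.array([.998,-.062]);u=np.array([.062,.998])
s=r.observe();p=np.array(s["tool_pos"]);print(s["time_s"],p,p[:2]@n0,p[:2]@u-43.2,s["ft_force"],s["grip_width"])
c=r.camera("scene");cv2.imwrite("pics/s7.png",cv2.resize(c["color"][130:250,260:400],(700,600),interpolation=cv2.INTER_CUBIC)[...,::-1])
E
```

```text
29.45 [606.35471636   6.36524881 222.93925811] 604.7473615000196 0.7465107244801317 [0.33634774 2.30068506 5.52672058] 8.91505955279466
```

View pics/s7.png

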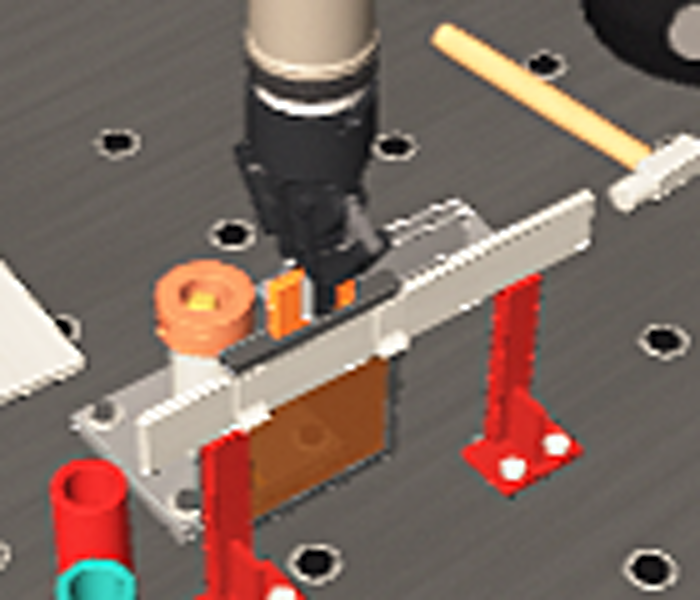

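>>> {"op": "drive_tool", "data": {"targets": [{"dp": [0, 0, 0], "turn": [0, 0, 0], "jaw": 12}, {"dp": [0, 0, 0], "turn": [0, 0, 0], "jaw": 20}, {"dp": [0, 0, 0], "turn": [0, 0, 0], "jaw": 35}, {"dp": [0, 0, 0], "turn": [0, 0, 0], "jaw": 50}, {"dp": [0, 0, -6], "turn": [0, 0, 0], "jaw": 50}, {"dp": [0, 0, -15], "turn": [0, 0, 0], "jaw": 50}, {"dp": [0, 0, -25], "turn": [0, 0, 0], "jaw": 50}, {"dp": [0, 0, -25], "turn": [0, 0, 0], "jaw": 50}, {"dp": [0, 0, -15], "turn": [0, 0, 0], "jaw": 50}, {"dp": [0, 0, -4], "turn": [0, 0, 0], "jaw": 50}, {"dp": [0, 0, 0], "turn": [0, 0, 0], "jaw": 50}, {"dp": [0, 0, 0], "turn": [0, 0, 0], "jaw": 50}, {"dp": [0, 0, 0], "turn": [0, 0, 0], "jaw": 50}, {"dp": [0, 0, 0], "turn": [0, 0, 0], "jaw": 50}, {"dp": [0, 0, 0], "turn": [0, 0, 0], "jaw": 50}]}}

```text
time_s: 31.0
tool_pos: [605.4, 6.8, 311.2]
eef_rot: [-0.0, 0.729, 0.685, -0.0]
ft_force: [-0.4, -0.3, -0.3]
grip_width: 50.1
grip_force: 0.0
```

```bash
python3 - <<'E'
from h import *
u=np.array([.062,.998]);n0=np.array([.998,-.062])
s=r.observe();print(s["time_s"],s["tool_pos"],s["ft_force"])
c=r.camera("scene");P=cloud(c);hsv=cv2.cvtColor(c["color"],cv2.COLOR_RGB2HSV)
m=(cv2.inRange(hsv,(5,150,150),(18,255,255))>0)&(np.hypot(P[...,0]-606,P[...,1]-5)<60)&(P[...,2]>195);p=P[m]
print("tab",len(p),p.mean(0),np.percentile(p[:,:2]@u-43.2,[2,98]),np.percentile(p[:,2],[2,98]))
for z0,z1 in((214,225),(230,238)):
    q=p[(p[:,2]>z0)&(p[:,2]<z1)];print(z0,(q[:,:2]@n0).mean())
m=(np.hypot(P[...,0]-485,P[...,1]-13)<45)&(P[...,2]>137)&(P[...,2]<165);print("collar",P[m].mean(0),np.percentile(P[m][:,2],[5,50,95]))
E
```

```text
31.0 [605.36868538   6.82216416 311.1672368 ] [-0.41421302 -0.33721449 -0.27549847]
tab 186 [609.46752884   3.62315981 239.72961103] [-29.0491524   28.76123974] [218.2157137  259.12538242]
214 608.9287426292851
230 608.5241406478394
collar [488.41692839  13.61427883 143.70054451] [138.59265458 143.554514   148.03989229]
```

The screen is centred on the mandrel to within about 1 mm and hangs upright at the right height. The collar is flush and the gripper is clear of everything, so I'm handing in the job.

```bash
python3 -c "
from rig import r
print(r.close_job())"
```

```text
the job is handed in; nothing more can be done
None
```

The job is handed in at about 31 s with no verdict returned: the tube measured home on the seat, the collar flush on it, and the screen hooked about 100 mm to one side, slid to within about 1 mm of the mandrel and released, with no bystander knowingly touched.

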